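Seat a workpiece on its parallels in the machine vice

TASK

The aluminium block clamped in the small grey machine vice has ridden up and stands clear of the two steel parallels beneath it. Pick up the short thick wooden offcut (not the long thin one) and tap the block down with the offcut's flat underside, middle over middle and never with the gripper itself, until the block sits firmly on both parallels and they can no longer slide. Then put the offcut down flat on the worktop, clear of the vice, and leave both parallels in place under the block.

Things in the scene. Friction and masses are not known exactly. Their poses are not given: they have to be found in the camera images.
- workpiece: Aluminium block, 46x80x40 mm, two small dark holes on top, in the small grey machine vice (not the big blue bench vice). Origin: middle of its top face; z up, y along the jaws. Slides only straight down, at a push of 8 to 10 N, and stays where left. Top starts 98 to 102 mm over the worktop; stops hard on the parallels at 88. Jaws: 100 mm long, tops at 70 mm, out to 66 mm from the middle along x.
- offcut_thick_center (a point): The tool: short thick pine offcut of square section, 45x120x45 mm, 0.12 kg, loose on the worktop left of the vice. The point is its centre, 22.5 mm above its underside; y axis along its length, z up; gripped across its 45 mm width (x). The other pine offcut (200x32x19 mm) and the hammer are not used.
- parallel_near: Steel parallel: loose strip 10x124x18 mm, standing on the vice bed (30 mm above the worktop) under the block, against the movable jaw (by the screw), 22 mm of each end showing. Origin: middle of its underside; y along its length, z up.
- parallel_far: The second steel parallel, the same, against the fixed jaw, 33 mm from the first, middle to middle.
There are look-alikes about, which are no part of the job. What is shaped like the part that bears offcut_thick_center but yellow is not meant.

How it is judged:
On the way, in this order (a step that is already met when the one before it is completed fails the run):
1. the thick offcut has been lifted over the block (horizontal distance between offcut_thick_center and workpiece below 0.05 m and height (world z) of offcut_thick_center above 0.11 m).
2. with the offcut's middle over the middle of the block (within 25 mm), the block has gone down onto the parallels (horizontal distance between offcut_thick_center and workpiece below 0.025 m and height (world z) of workpiece below 0.0905 m).
At the end, for the whole second after the job is handed in: The block's top is within 2.5 mm of its seated height of 88 mm; both parallels still stand upright (within 10 degrees) under it, within 10 mm of where they were; the thick offcut lies flat and still on the worktop, its centre less than 30 mm above it and more than 90 mm from the block's middle (height (world z) of workpiece below 0.0905 m and distance of each of parallel_near, parallel_far from where it was at the start of the episode below 0.01 m and angle between each of parallel_near, parallel_far's own z axis and vertical below 0.17 rad and height (world z) of offcut_thick_center below 0.03 m and linear speed of offcut_thick below 0.02 m/s and horizontal distance between offcut_thick_center and workpiece above 0.09 m); the robot touches nothing.
It fails at once if the gripper itself pushes on the block (contact force between any of the fingers, the arm and workpiece above 1 N).
It also fails if it takes over 48 s, if anything falls off the work surface, if the arm or the gripper's body presses on something with over 40 N, if the wrist force passes 120 N, or if a joint passes its speed limit or range.

ROBOT

A 6-joint arm with a two-finger parallel gripper is mounted at the origin on a cart in front of the work surface, level with it; the furniture and walls round the work are solid. World frame = base frame: x ahead of the robot, y to its left, z up, the work surface at z = 0. Lengths are in m, angles in rad, forces in N, time in s.
With the tool pointing down it reaches from about 0.375 to 0.975 m from the base axis. Payload 3.8 kg.
Tool frame: the origin (TCP) lies on the centre line of the jaws, within the pads' length; the fingertips stand 8 mm ahead of it and the grasp point (between the pads) lies 11 mm behind it; z points along the fingers, y is the direction in which the jaws open and shut (so a half turn about z gives the same grasp; the last joint's range is limited). The gripper opens to 85 mm and grips with 20 to 120 N. Pads are 22 mm wide; open, the fingers measure 114 mm over their backs; the gripper's body (76 mm by 85 mm) begins 54 mm behind the grasp point. The pads swing forward as they close: fully open they stand 13 mm farther back than shut.
Start: joints at [-1.32, 0.264, 1.604, -0, 1.274, -0.037], TCP at [0.192, -0.647, 0.239] pointing down, gripper open.
Joint ranges: [-2.63, 2.63], [-0.94, 2.18], [0.31, 2.57], [-1.31, 4.45], [0, 2.66], [-2.55, 2.55]. Speed limits (rad/s): [2.57, 2.57, 3.14, 3.14, 3.14, 3.14].

INTERFACE

Orientations are given as a rotation vector (axis times angle).
In Python, from workcell import bot gives the robot as it stands.
- The arm moves only by the tool arm_command, never from a script. Its arguments are lists of equal length, an entry for each row: "slide": the shift along the tool's x, y, z in m, a list of three; "angular": the turn, a rotation vector about the tool's x, y, z in degrees, a list of three; "hand": the finger opening in m, from 0 to 0.0854. A call has exactly 8 rows; each row shifts and turns the pose as measured when the row begins, along the tool's axes as they then stand; what a row does not reach is not made up. A row lasts 1/10 s, in which the tool goes at most 50 mm and 8.59 degrees, less where a joint would pass 70% of its speed; a pose out of reach is approached as far as the arm can. A call is refused whole if a number of a shift passes 0.05 or a number of a turn 8.59, either way. A call with a gripper value outside its range is refused whole. The fingers move at their own pace and stop on an object; "squeeze" is the grip in N (left out, the last holds). Time passes only in rows, so rows that do not move let the fingers close, or fill a call up. It gives the time, the measured TCP pose, the force and the opening at its end, in the units of the state.
- bot.read_state(): the state, without advancing time (a new reading comes with each control period).
- bot.read_camera(name): name is "scene" or "top" or "wrist"; returns the picture (400x640x3 uint8, red, green, blue); there is no depth.
- bot.get_calibration(name): a dict with "fx", "fy", "cx", "cy" (pixels), "R" (3x3) and "t" (3): a world point X has camera coordinates R X + t. Camera axes: x right, y down, z forward; pixel columns grow to the right and rows downward; lengths in m; the calibration is good to about 2 mm. A picture is of the moment at which its call begins: read the wrist's pose just before it. get_calibration takes no time and is no camera call; for the wrist camera it gives the pose at the moment of the call.
- bot.finish_job(): hands the job in, once; it reports no verdict.
The state is a dict: "time": time; "q": joint angles; "joint_vel": joint speeds; "joint_torque": joint torques, N m; "tool_pos": TCP position; "tcp_rot": TCP orientation; "wrist_force": force on the tool from outside, world axes, zero at the start; "torque": the same for the moment, N m; "width": opening from 0.0 (shut) to 1.0 (fully open).
Only numpy, scipy, OpenCV 4.12 (cv2) and the standard library are available. Lean on these libraries where they do the work, as an engineer would, in place of code of your own. Each camera call takes 0.05 s, during which the arm holds its last target.

## Working session

There is one attempt and no reset: what is moved stays moved. The work goes in short steps, Python scripts to look and compute and a tool call to move; the robot and the scene stay as the last step left them, time stands still between calls to the robot, and variables do not carry over. Pictures are saved under pics/ and viewed, and the job is handed in when it is done.

Besides the shell and the picture viewer there is one more tool, called after "Emit:" as a command line: name --argument value ..., lists and objects as JSON in quotes. arm_command: Moves the arm, as the interface text tells. Its arguments: {"type":"object","properties":{"slide":{"type":"array","items":{"type":"array","items":{"type":"number"}}},"angular":{"type":"array","items":{"type":"array","items":{"type":"number"}}},"hand":{"type":"array","items":{"type":"number"}},"squeeze":{"type":"number"}},"required":["slide","angular","hand"]}

```bash
mkdir -p pics; ls
python3 - <<'E'
from workcell import bot
import cv2
print(bot.read_state())
for n in ["scene","top"]:
    im=bot.read_camera(n); cv2.imwrite(f"pics/{n}0.png",im[:,:,::-1]); print(n,bot.get_calibration(n))
E
```

```text
pics
{'time': 0.0, 'q': array([-1.31988408e+00,  2.64802780e-01,  1.60536624e+00,  1.56418532e-05,
        1.27371308e+00, -3.68848890e-02]), 'joint_vel': array([ 0.00019694, -0.00097182,  0.00052057,  0.00099037, -0.00129505,
        0.0017466 ]), 'joint_torque': array([-2.47629441e-04, -5.15113342e+01, -3.67320693e+01, -7.91535695e-05,
        1.31642295e-02, -1.32959798e-05]), 'tool_pos': array([ 0.19142791, -0.64654226,  0.23793276]), 'tcp_rot': array([-3.10686919e+00, -4.50178331e-01,  3.60501632e-04]), 'wrist_force': array([ 0.34939584,  0.28479025, -0.3586159 ]), 'torque': array([0.02192154, 0.01136053, 0.00903844]), 'width': 0.9975948090545771}
scene {'fx': 456.1990910555483, 'fy': 456.1990910555483, 'cx': 314.66890182239035, 'cy': 201.03735401443996, 'R': array([[ 0.88884257, -0.45807397,  0.01127474],
       [-0.19432535, -0.39912242, -0.89606861],
       [ 0.41496571,  0.79427296, -0.44377239]]), 't': array([-0.39776156,  0.24239046,  0.60857866])}
top {'fx': 486.3269482950947, 'fy': 486.3269482950947, 'cx': 323.5116976337311, 'cy': 200.6202735868668, 'R': array([[ 0.02683087, -0.99963832, -0.00182827],
       [-0.99003204, -0.02631998, -0.13836116],
       [ 0.138263  ,  0.00552239, -0.99038015]]), 't': array([0.1105159 , 0.55025774, 1.16428275])}
```

View pics/scene0.png

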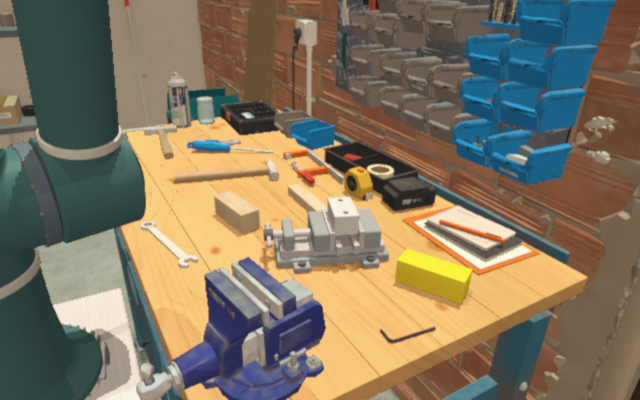

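View pics/top0.png

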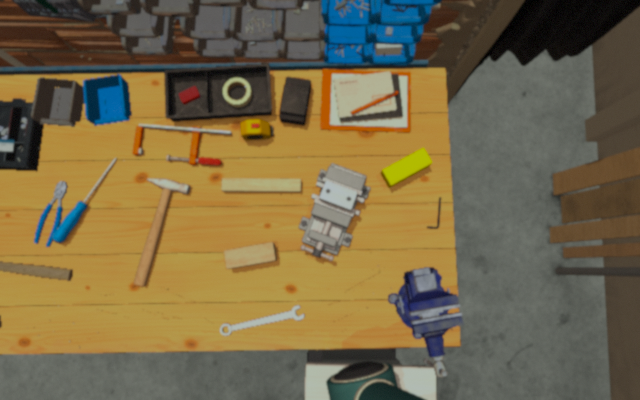

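Scene picture: thick pine offcut at (237,211), vice with block at (342,215). In the top picture:
- Thick short pine offcut at (250,256). This is the tool.
- Long thin pine offcut at (262,186). Not used.
- Yellow block of the same shape at (407,168). Look-alike, not meant.
- Dark wooden strip at (35,270). Not meant.
- Grey vice with the block at about (343,185). The big blue vice at (427,300) is not meant.

Next I'll check the choice in close crops.

Run:
```python
import cv2, numpy as np
im=cv2.imread('pics/top0.png')
a=cv2.resize(im[220:290,210:300],None,fx=6,fy=6,interpolation=cv2.INTER_CUBIC)
b=cv2.resize(im[155:265,290:380],None,fx=5,fy=5,interpolation=cv2.INTER_CUBIC)
cv2.imwrite('pics/ca.png',a);cv2.imwrite('pics/cb.png',b)
s=cv2.imread('pics/scene0.png')
cv2.imwrite('pics/cc.png',cv2.resize(s[180:280,200:400],None,fx=4,fy=4,interpolation=cv2.INTER_CUBIC))
```

```text
(no output)
```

View pics/ca.png

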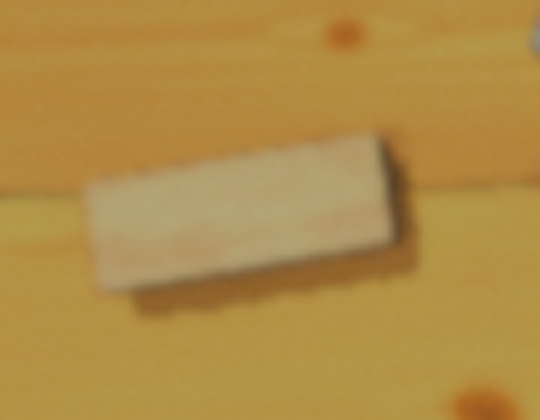

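View pics/cb.png

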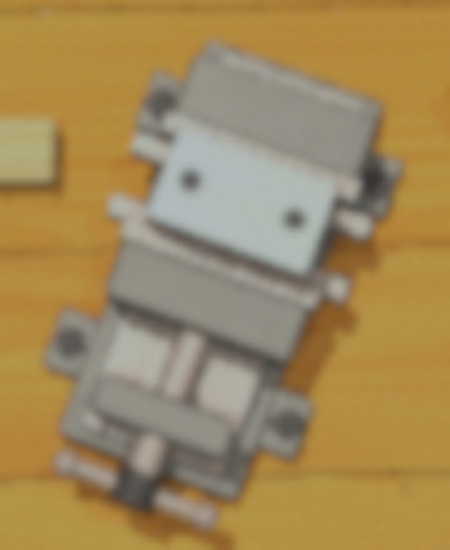

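View pics/cc.png

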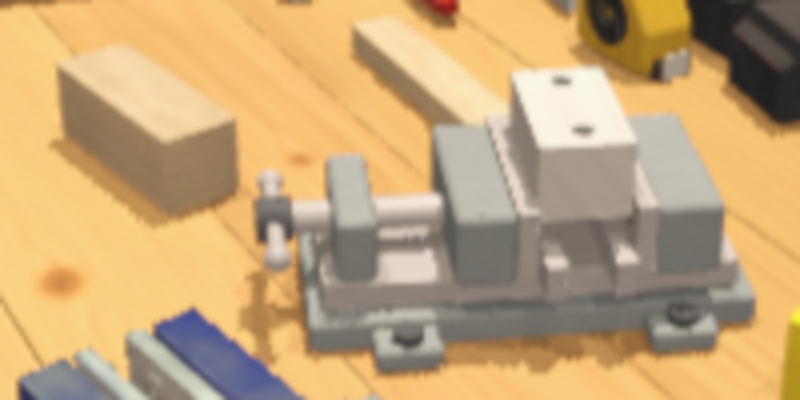

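The crops confirm it: the thick pine offcut in crop a has top corners at (88,187), (378,133), (393,242) and (98,292). The block in crop b has holes at (190,180) and (295,218), with the parallels showing beneath. Now casting rays.

```bash
cat > h.py <<'E'
import numpy as np, cv2
from workcell import bot
def cast(cal,uv,z):
    R,t=cal['R'],cal['t']; c=-R.T@t
    uv=np.atleast_2d(uv).astype(float)
    d=np.c_[(uv[:,0]-cal['cx'])/cal['fx'],(uv[:,1]-cal['cy'])/cal['fy'],np.ones(len(uv))]@R
    return c+d*((z-c[2])/d[:,2])[:,None]
def proj(cal,X):
    p=np.atleast_2d(X)@cal['R'].T+cal['t']; return np.c_[cal['fx']*p[:,0]/p[:,2]+cal['cx'],cal['fy']*p[:,1]/p[:,2]+cal['cy']]
E
python3 - <<'E'
from h import *
T=bot.get_calibration('top');S=bot.get_calibration('scene')
def px(p,s,o): return (np.array(p)+.5)/s-.5+np.array(o)
def rep(n,P):
    print(n,P[:,:2].round(4).tolist(),'mean',P.mean(0).round(4)); 
    for i in range(len(P)):
        d=P[(i+1)%len(P)]-P[i]; print('  len',np.linalg.norm(d).round(4),'ang',np.degrees(np.arctan2(d[1],d[0])).round(1))
rep('off top',cast(T,px([(88,187),(378,133),(393,242),(98,292)],6,(210,220)),.045))
rep('off scene',cast(S,px([(58,66),(123,44),(237,122),(163,140)],4,(200,180)),.045))
rep('holes top',cast(T,px([(190,180),(295,218)],5,(290,155)),.1))
rep('holes scene',cast(S,px([(562,80),(583,130)],4,(200,180)),.1))
rep('blk top',cast(T,px([(180,125),(336,180),(305,273),(148,218)],5,(290,155)),.1))
rep('blk scene',cast(S,px([(511,72),(600,68),(636,143),(540,148)],4,(200,180)),.1))
E
```

```text
off top [[0.4171, 0.3625], [0.442, 0.2462], [0.3983, 0.2383], [0.3752, 0.3561]] mean [0.4081 0.3008 0.045 ]
  len 0.1189 ang -77.9
  len 0.0443 ang -169.8
  len 0.1201 ang 101.1
  len 0.0424 ang 8.6
off scene [[0.3744, 0.3516], [0.4161, 0.3638], [0.4399, 0.2439], [0.3982, 0.2418]] mean [0.4072 0.3003 0.045 ]
  len 0.0434 ang 16.3
  len 0.1221 ang -78.8
  len 0.0417 ang -177.0
  len 0.1123 ang 102.2
holes top [[0.5625, 0.1159], [0.5458, 0.0661]] mean [0.5542 0.091  0.1   ]
  len 0.0525 ang -108.6
  len 0.0525 ang 71.4
holes scene [[0.5619, 0.1161], [0.5443, 0.0665]] mean [0.5531 0.0913 0.1   ]
  len 0.0527 ang -109.5
  len 0.0527 ang 70.5
blk top [[0.5887, 0.1212], [0.5644, 0.0472], [0.5199, 0.0609], [0.544, 0.1351]] mean [0.5542 0.0911 0.1   ]
  len 0.0779 ang -108.2
  len 0.0465 ang 162.8
  len 0.0779 ang 72.0
  len 0.0468 ang -17.2
blk scene [[0.5438, 0.1348], [0.5856, 0.1195], [0.5595, 0.0449], [0.5178, 0.0599]] mean [0.5517 0.0898 0.1   ]
  len 0.0445 ang -20.1
  len 0.0791 ang -109.2
  len 0.0444 ang 160.1
  len 0.0793 ang 70.8
```

Two views agree:
- **Block:** middle (0.5535, 0.091), long axis at 71°.
- **Offcut:** centre (0.4075, 0.3005), long axis at 101.5°.

Next is a planner that prints the rows for a move swinging round the base.

```bash
cat >> h.py <<'E'
from scipy.spatial.transform import Rotation as Ro
def pose():
    s=bot.read_state(); return np.array(s['tool_pos']),Ro.from_rotvec(s['tcp_rot']),s
def goalR(yawx): # tool down, tool x at yawx deg
    a=np.radians(yawx); x=np.array([np.cos(a),np.sin(a),0]); z=np.array([0,0,-1.]); return Ro.from_matrix(np.c_[x,np.cross(z,x),z])
def plan(target,yawx,n,polar=False):
    p,r,s=pose(); target=np.array(target); G=goalR(yawx); w=(r.inv()*G).as_rotvec()
    sl,an=[],[]
    cyl=lambda q:np.array([np.hypot(q[0],q[1]),np.arctan2(q[1],q[0]),q[2]])
    for i in range(n):
        f0,f1=i/n,(i+1)/n
        if polar:
            a,b=cyl(p),cyl(target); g=lambda f:(lambda c:np.array([c[0]*np.cos(c[1]),c[0]*np.sin(c[1]),c[2]]))(a+(b-a)*f)
        else: g=lambda f:p+(target-p)*f
        ri=r*Ro.from_rotvec(w*f0)
        sl.append((ri.inv().apply(g(f1)-g(f0))).round(4).tolist()); an.append(np.degrees(w/n).round(2).tolist())
    print('now',s['time'].__round__(2),p.round(4),'yawx',np.degrees(np.arctan2(*r.as_matrix()[[1,0],0])).round(2),'F',s['wrist_force'].round(1),'w',round(s['width'],3))
    print(sl);print(an)
E
python3 - <<'E'
from h import *
print(cast(bot.get_calibration('top'),[(427,290),(427,320)],.15))
plan([.4075,.3005,.27],101.5,26,True)
E
```

```text
[[ 0.34048662 -0.10669582  0.15      ]
 [ 0.27649148 -0.10653015  0.15      ]]
now 0.1 [ 0.1914 -0.6466  0.2381] yawx 16.49 F [-0.8 -0.6 -0.3] w 0.999
[[0.0492, -0.0083, -0.0012], [0.0486, -0.0091, -0.0012], [0.048, -0.0099, -0.0012], [0.0473, -0.0106, -0.0012], [0.0467, -0.0114, -0.0012], [0.046, -0.0121, -0.0012], [0.0453, -0.0128, -0.0012], [0.0446, -0.0135, -0.0012], [0.0439, -0.0141, -0.0012], [0.0432, -0.0148, -0.0012], [0.0425, -0.0154, -0.0012], [0.0418, -0.016, -0.0012], [0.041, -0.0166, -0.0012], [0.0403, -0.0171, -0.0012], [0.0395, -0.0177, -0.0012], [0.0388, -0.0182, -0.0012], [0.038, -0.0187, -0.0012], [0.0372, -0.0192, -0.0012], [0.0365, -0.0197, -0.0012], [0.0357, -0.0201, -0.0012], [0.0349, -0.0205, -0.0012], [0.0341, -0.0209, -0.0012], [0.0333, -0.0213, -0.0012], [0.0325, -0.0217, -0.0012], [0.0317, -0.022, -0.0012], [0.0309, -0.0223, -0.0012]]
[[-0.0, -0.0, -3.27], [-0.0, -0.0, -3.27], [-0.0, -0.0, -3.27], [-0.0, -0.0, -3.27], [-0.0, -0.0, -3.27], [-0.0, -0.0, -3.27], [-0.0, -0.0, -3.27], [-0.0, -0.0, -3.27], [-0.0, -0.0, -3.27], [-0.0, -0.0, -3.27], [-0.0, -0.0, -3.27], [-0.0, -0.0, -3.27], [-0.0, -0.0, -3.27], [-0.0, -0.0, -3.27], [-0.0, -0.0, -3.27], [-0.0, -0.0, -3.27], [-0.0, -0.0, -3.27], [-0.0, -0.0, -3.27], [-0.0, -0.0, -3.27], [-0.0, -0.0, -3.27], [-0.0, -0.0, -3.27], [-0.0, -0.0, -3.27], [-0.0, -0.0, -3.27], [-0.0, -0.0, -3.27], [-0.0, -0.0, -3.27], [-0.0, -0.0, -3.27]]
```

Emit:
arm_command --slide '[[0.049, -0.008, -0.004], [0.0486, -0.009, -0.004], [0.048, -0.01, -0.004], [0.047, -0.0105, -0.004], [0.0465, -0.0115, -0.004], [0.046, -0.012, -0.004], [0.045, -0.013, -0.004], [0.0445, -0.0135, -0.004]]' --angular '[[0, 0, -3.3], [0, 0, -3.3], [0, 0, -3.3], [0, 0, -3.3], [0, 0, -3.3], [0, 0, -3.3], [0, 0, -3.3], [0, 0, -3.3]]' --hand '[0.085, 0.085, 0.085, 0.085, 0.085, 0.085, 0.085, 0.085]'

```text
time: 0.9
tool_pos: [0.4801, -0.3918, 0.264]
tcp_rot: [-2.911, -1.153, 0.005]
wrist_force: [-0.6, -0.3, 0.3]
width: 0.994
```

```bash
python3 -c "
from h import *
plan([.4075,.3005,.25],101.5,18,True)"
```

```text
now 0.9 [ 0.4801 -0.3918  0.264 ] yawx 43.22 F [-0.6 -0.3  0.3] w 0.994
[[0.0435, -0.0138, 0.001], [0.0428, -0.0144, 0.001], [0.0421, -0.0151, 0.001], [0.0414, -0.0157, 0.001], [0.0407, -0.0162, 0.001], [0.04, -0.0168, 0.001], [0.0392, -0.0174, 0.001], [0.0385, -0.0179, 0.001], [0.0377, -0.0184, 0.001], [0.037, -0.0189, 0.0009], [0.0362, -0.0193, 0.0009], [0.0355, -0.0198, 0.0009], [0.0347, -0.0202, 0.0009], [0.0339, -0.0206, 0.0009], [0.0331, -0.021, 0.0009], [0.0324, -0.0214, 0.0008], [0.0316, -0.0217, 0.0008], [0.0308, -0.0221, 0.0008]]
[[-0.03, -0.02, -3.24], [-0.03, -0.02, -3.24], [-0.03, -0.02, -3.24], [-0.03, -0.02, -3.24], [-0.03, -0.02, -3.24], [-0.03, -0.02, -3.24], [-0.03, -0.02, -3.24], [-0.03, -0.02, -3.24], [-0.03, -0.02, -3.24], [-0.03, -0.02, -3.24], [-0.03, -0.02, -3.24], [-0.03, -0.02, -3.24], [-0.03, -0.02, -3.24], [-0.03, -0.02, -3.24], [-0.03, -0.02, -3.24], [-0.03, -0.02, -3.24], [-0.03, -0.02, -3.24], [-0.03, -0.02, -3.24]]
```

Emit:
arm_command --slide '[[0.0435, -0.014, 0], [0.043, -0.0145, 0], [0.042, -0.015, 0], [0.0415, -0.0155, 0], [0.0405, -0.016, 0], [0.04, -0.017, 0], [0.039, -0.0175, 0], [0.0385, -0.018, 0]]' --angular '[[0, 0, -3.3], [0, 0, -3.3], [0, 0, -3.3], [0, 0, -3.3], [0, 0, -3.3], [0, 0, -3.3], [0, 0, -3.3], [0, 0, -3.3]]' --hand '[0.085, 0.085, 0.085, 0.085, 0.085, 0.085, 0.085, 0.085]'

```text
time: 1.7
tool_pos: [0.5654, -0.0396, 0.2627]
tcp_rot: [-2.549, -1.812, 0.003]
wrist_force: [1.0, 0.8, 0.3]
width: 0.996
```

```bash
python3 -c "
from h import *
plan([.4075,.3005,.22],101.5,10,True)"
```

```text
now 1.7 [ 0.5654 -0.0396  0.2627] yawx 70.81 F [1.  0.8 0.3] w 0.996
[[0.0362, -0.0175, 0.0047], [0.0355, -0.018, 0.0047], [0.0347, -0.0184, 0.0047], [0.034, -0.0189, 0.0046], [0.0333, -0.0193, 0.0046], [0.0326, -0.0197, 0.0045], [0.0319, -0.0201, 0.0045], [0.0311, -0.0205, 0.0044], [0.0304, -0.0208, 0.0044], [0.0297, -0.0211, 0.0043]]
[[-0.06, -0.06, -3.07], [-0.06, -0.06, -3.07], [-0.06, -0.06, -3.07], [-0.06, -0.06, -3.07], [-0.06, -0.06, -3.07], [-0.06, -0.06, -3.07], [-0.06, -0.06, -3.07], [-0.06, -0.06, -3.07], [-0.06, -0.06, -3.07], [-0.06, -0.06, -3.07]]
```

Emit:
arm_command --slide '[[0.0435, -0.022, 0.004], [0.043, -0.022, 0.004], [0.042, -0.023, 0.004], [0.041, -0.0235, 0.004], [0.041, -0.024, 0.005], [0.04, -0.025, 0.005], [0.039, -0.025, 0.005], [0.036, -0.024, 0.005]]' --angular '[[0, 0, -3.8], [0, 0, -3.8], [0, 0, -3.8], [0, 0, -3.8], [0, 0, -3.8], [0, 0, -3.8], [0, 0, -3.8], [0, 0, -3.8]]' --hand '[0.085, 0.085, 0.085, 0.085, 0.085, 0.085, 0.085, 0.085]'

```text
time: 2.5
tool_pos: [0.406, 0.3098, 0.2282]
tcp_rot: [-1.958, -2.438, -0.003]
wrist_force: [0.6, 0.5, 0.6]
width: 0.993
```

Run:
```python
from h import *
plan([.4075,.3005,.15],101.5,6)
C=bot.get_calibration('wrist'); im=bot.read_camera('wrist'); cv2.imwrite('pics/w1.png',im[:,:,::-1]); np.savez('w1.npz',**C)
```

```text
now 2.5 [0.406  0.3098 0.2282] yawx 102.47 F [0.6 0.5 0.6] w 0.993
[[-0.0017, 0.0, 0.013], [-0.0017, -0.0, 0.013], [-0.0017, -0.0, 0.013], [-0.0016, -0.0, 0.013], [-0.0016, -0.0, 0.013], [-0.0016, -0.0001, 0.013]]
[[-0.08, -0.12, 0.16], [-0.08, -0.12, 0.16], [-0.08, -0.12, 0.16], [-0.08, -0.12, 0.16], [-0.08, -0.12, 0.16], [-0.08, -0.12, 0.16]]
```

View pics/w1.png

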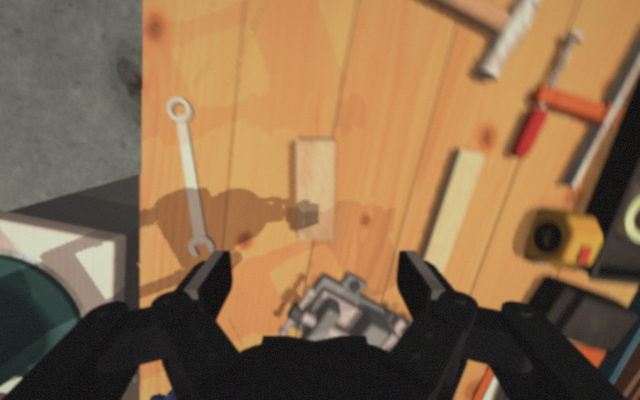

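The wrist picture shows the offcut spanning about (297,138) to (335,240), between the finger tips at (222,260) and (407,260). I'll measure it from here as well.

Run:
```python
from h import *
C=dict(np.load('w1.npz'))
im=cv2.imread('pics/w1.png'); cv2.imwrite('pics/w1c.png',cv2.resize(im[125:255,260:370],None,fx=5,fy=5,interpolation=cv2.INTER_CUBIC))
X=[]
for s in(-1,1):
  for l in(-1,1):
    a=np.radians(101.5);X.append([.4075+s*.0225*np.sin(a)+l*.06*np.cos(a),.3005-s*.0225*np.cos(a)+l*.06*np.sin(a),.045])
print(((proj(C,X)-[260,125]+.5)*5).round(0))
```

```text
[[184. 584.]
 [184.  82.]
 [368. 588.]
 [387.  86.]]
```

View pics/w1c.png

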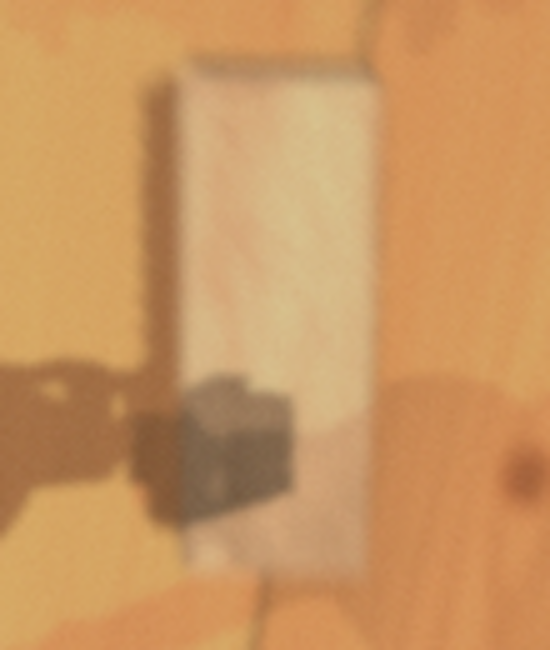

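The wrist prediction agrees within about 2 mm, so I'm descending to grasp.

Emit:
arm_command --slide '[[-0.001, 0, 0.026], [-0.001, 0, 0.028], [-0.001, 0, 0.028], [-0.001, 0, 0.028], [-0.001, 0, 0.028], [-0.001, 0, 0.026], [-0.001, 0, 0.018], [-0.001, 0, 0.01]]' --angular '[[-0.1, -0.1, 0.15], [-0.1, -0.1, 0.15], [-0.1, -0.1, 0.15], [-0.1, -0.1, 0.15], [0, -0.1, 0.15], [0, -0.1, 0.15], [0, 0, 0.1], [0, 0, 0]]' --hand '[0.085, 0.085, 0.085, 0.085, 0.085, 0.085, 0.085, 0.085]'

```text
time: 3.35
tool_pos: [0.3979, 0.3102, 0.0288]
tcp_rot: [-1.968, -2.439, -0.002]
wrist_force: [0.1, -0.1, -0.1]
width: 0.996
```

```bash
python3 -c "
from h import *
plan([.4075,.302,.019],101.5,3)"
```

```text
now 3.35 [0.3979 0.3102 0.0288] yawx 102.22 F [ 0.1 -0.1 -0.1] w 0.996
[[-0.0034, 0.0026, 0.0032], [-0.0034, 0.0026, 0.0032], [-0.0033, 0.0026, 0.0032]]
[[-0.07, -0.13, 0.24], [-0.07, -0.13, 0.24], [-0.07, -0.13, 0.24]]
```

Emit:
arm_command --slide '[[-0.0035, 0.003, 0.0035], [-0.0035, 0.003, 0.0035], [-0.003, 0.003, 0.003], [0, 0, 0], [0, 0, 0], [0, 0, 0], [0, 0, 0], [0, 0, 0]]' --angular '[[-0.1, -0.1, 0.25], [-0.1, -0.1, 0.25], [0, -0.1, 0.2], [0, 0, 0], [0, 0, 0], [0, 0, 0], [0, 0, 0], [0, 0, 0]]' --hand '[0.085, 0.085, 0.085, 0.085, 0.07, 0.06, 0.05, 0.035]' --squeeze 80

```text
time: 4.15
tool_pos: [0.412, 0.3023, 0.0208]
tcp_rot: [1.99, 2.431, 0.007]
wrist_force: [0.0, 0.1, -1.5]
width: 0.516
```

```bash
python3 -c "
from h import *
plan([.4075,.302,.019],101.5,3)"
```

```text
now 4.15 [0.412  0.3023 0.0208] yawx 101.39 F [ 0.   0.1 -1.5] w 0.516
[[0.0002, -0.0015, 0.0006], [0.0002, -0.0015, 0.0006], [0.0002, -0.0015, 0.0006]]
[[0.07, -0.04, -0.04], [0.07, -0.04, -0.04], [0.07, -0.04, -0.04]]
```

Emit:
arm_command --slide '[[0, 0, 0], [0, 0, 0], [0, 0, 0], [0, 0, -0.02], [0, 0, -0.04], [0, 0, -0.045], [0, 0, -0.045], [0, 0, -0.03]]' --angular '[[0, 0, 0], [0, 0, 0], [0, 0, 0], [0, 0, 0], [0, 0, 0], [0, 0, 0], [0, 0, 0], [0, 0, 0]]' --hand '[0.03, 0.03, 0.03, 0.03, 0.03, 0.03, 0.03, 0.03]' --squeeze 80

```text
time: 4.95
tool_pos: [0.4053, 0.2982, 0.1977]
tcp_rot: [-1.986, -2.428, 0.023]
wrist_force: [0.9, 1.2, -1.8]
width: 0.521
```

Run:
```python
from h import *
plan([.5535,.091,.2],71,8,True)
for n in['scene','top']: cv2.imwrite(f'pics/{n}2.png',bot.read_camera(n)[:,:,::-1])
s=cv2.imread('pics/scene2.png'); t=cv2.imread('pics/top2.png')
a=cv2.resize(s[100:260,150:390],None,fx=3.2,fy=3.2,interpolation=cv2.INTER_CUBIC); cv2.imwrite('pics/s2c.png',a)
```

```text
now 4.95 [0.4053 0.2982 0.1977] yawx 101.44 F [ 0.9  1.2 -1.8] w 0.521
[[-0.0246, 0.0184, -0.0004], [-0.0248, 0.0187, -0.0004], [-0.0251, 0.0191, -0.0004], [-0.0253, 0.0195, -0.0004], [-0.0256, 0.0198, -0.0003], [-0.0258, 0.0202, -0.0003], [-0.026, 0.0206, -0.0003], [-0.0263, 0.021, -0.0003]]
[[-0.09, 0.06, 3.81], [-0.09, 0.06, 3.81], [-0.09, 0.06, 3.81], [-0.09, 0.06, 3.81], [-0.09, 0.06, 3.81], [-0.09, 0.06, 3.81], [-0.09, 0.06, 3.81], [-0.09, 0.06, 3.81]]
```

View pics/s2c.png

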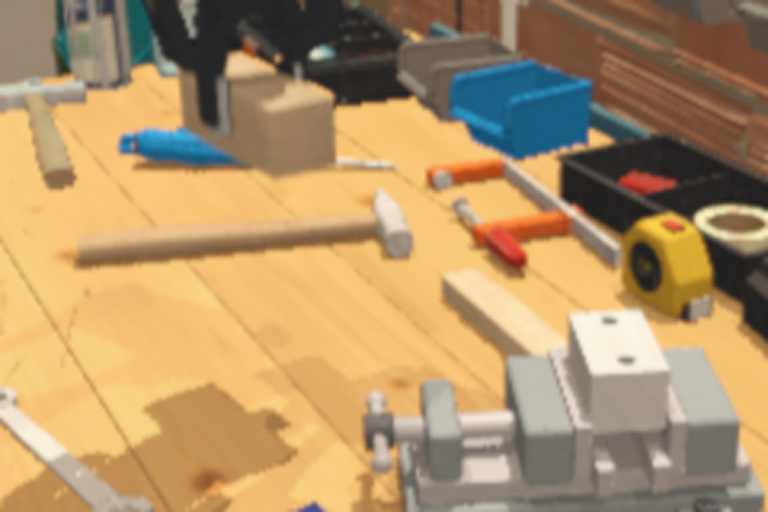

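View pics/top2.png

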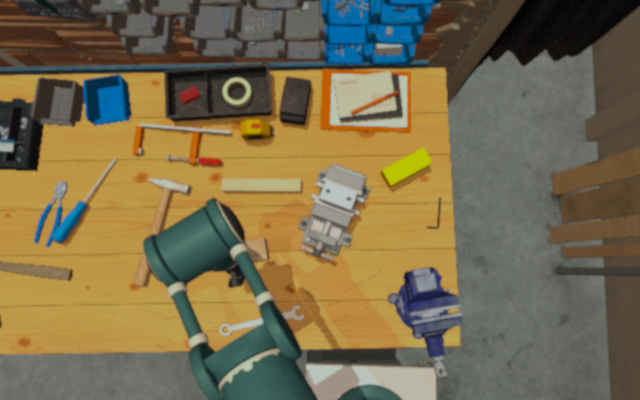

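The offcut is held level and sits between the fingers, shown at about (255,110) in the scene crop. Moving over the block.

Emit:
arm_command --slide '[[-0.0245, 0.0185, 0], [-0.025, 0.0185, 0], [-0.025, 0.019, 0], [-0.0255, 0.0195, 0], [-0.0255, 0.02, 0], [-0.026, 0.02, 0], [-0.026, 0.0205, 0], [-0.0265, 0.021, 0]]' --angular '[[-0.1, 0.06, 3.8], [-0.1, 0.06, 3.8], [-0.1, 0.06, 3.8], [-0.1, 0.06, 3.8], [-0.1, 0.06, 3.8], [-0.1, 0.06, 3.8], [-0.1, 0.06, 3.8], [-0.1, 0.06, 3.8]]' --hand '[0.03, 0.03, 0.03, 0.03, 0.03, 0.03, 0.03, 0.03]'

```text
time: 5.85
tool_pos: [0.552, 0.0868, 0.1881]
tcp_rot: [-2.564, -1.806, 0.005]
wrist_force: [0.8, 0.4, -1.5]
width: 0.519
```

Run:
```python
from h import *
plan([.5535,.091,.135],71,6)
```

```text
now 5.85 [0.552  0.0868 0.1881] yawx 70.34 F [ 0.8  0.4 -1.5] w 0.519
[[0.0007, 0.0001, 0.0089], [0.0007, 0.0, 0.0089], [0.0007, 0.0, 0.0089], [0.0007, 0.0, 0.0089], [0.0007, 0.0, 0.0089], [0.0007, 0.0, 0.0089]]
[[-0.06, -0.01, -0.11], [-0.06, -0.01, -0.11], [-0.06, -0.01, -0.11], [-0.06, -0.01, -0.11], [-0.06, -0.01, -0.11], [-0.06, -0.01, -0.11]]
```

Emit:
arm_command --slide '[[0.0007, 0, 0.009], [0.0007, 0, 0.009], [0.0007, 0, 0.009], [0.0007, 0, 0.009], [0.0007, 0, 0.009], [0.0007, 0, 0.008], [0, 0, 0], [0, 0, 0]]' --angular '[[-0.06, 0, -0.1], [-0.06, 0, -0.1], [-0.06, 0, -0.1], [-0.06, 0, -0.1], [-0.06, 0, -0.1], [-0.06, 0, -0.1], [0, 0, 0], [0, 0, 0]]' --hand '[0.03, 0.03, 0.03, 0.03, 0.03, 0.03, 0.03, 0.03]'

```text
time: 6.65
tool_pos: [0.5485, 0.0905, 0.1237]
tcp_rot: [-2.553, -1.821, 0.015]
wrist_force: [0.3, -0.3, -1.0]
width: 0.52
```

Run:
```python
from h import *
plan([.5535,.091,.112],71,5)
for n in['scene','top']: cv2.imwrite(f'pics/{n}3.png',bot.read_camera(n)[:,:,::-1])
s=cv2.imread('pics/scene3.png')
a=cv2.resize(s[120:280,240:420],None,fx=3.6,fy=3.6,interpolation=cv2.INTER_CUBIC); cv2.imwrite('pics/s3c.png',a)
```

```text
now 6.65 [0.5485 0.0905 0.1237] yawx 71.0 F [ 0.3 -0.3 -1. ] w 0.52
[[0.0004, 0.0009, 0.0023], [0.0004, 0.0009, 0.0023], [0.0004, 0.0009, 0.0023], [0.0004, 0.0009, 0.0023], [0.0004, 0.0009, 0.0023]]
[[-0.11, 0.05, -0.0], [-0.11, 0.05, -0.0], [-0.11, 0.05, -0.0], [-0.11, 0.05, -0.0], [-0.11, 0.05, -0.0]]
```

View pics/s3c.png

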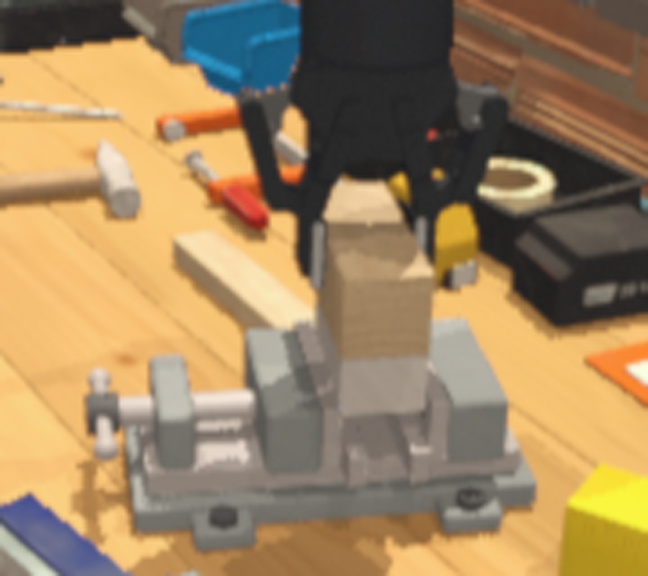

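View pics/top3.png

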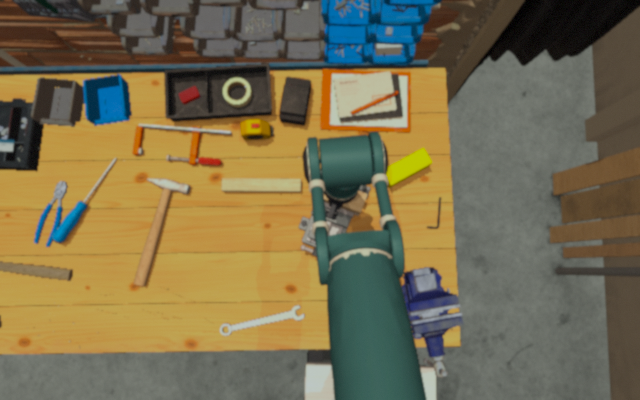

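The offcut is a hair above the block, aligned with it and centred within 5 mm. I'm correcting x and tilt, then pressing down in small steps.

Emit:
arm_command --slide '[[0.0005, 0.002, 0], [0.0005, 0.0015, 0], [0, 0.001, 0], [0, 0, 0.001], [0, 0, 0.001], [0, 0, 0.001], [0, 0, 0.001], [0, 0, 0.001]]' --angular '[[-0.2, 0.1, 0], [-0.2, 0.1, 0], [-0.15, 0.05, 0], [0, 0, 0], [0, 0, 0], [0, 0, 0], [0, 0, 0], [0, 0, 0]]' --hand '[0.03, 0.03, 0.03, 0.03, 0.03, 0.03, 0.03, 0.03]'

```text
time: 7.55
tool_pos: [0.5557, 0.0896, 0.1213]
tcp_rot: [2.556, 1.821, 0.008]
wrist_force: [-0.1, -0.5, -0.6]
width: 0.52
```

Run:
```python
from h import *
plan([.5535,.091,.112],71,5)
```

```text
now 7.55 [0.5557 0.0896 0.1213] yawx 70.94 F [-0.1 -0.5 -0.6] w 0.52
[[0.0001, -0.0005, 0.0019], [0.0001, -0.0005, 0.0019], [0.0001, -0.0005, 0.0019], [0.0001, -0.0005, 0.0019], [0.0001, -0.0005, 0.0019]]
[[0.06, -0.03, -0.01], [0.06, -0.03, -0.01], [0.06, -0.03, -0.01], [0.06, -0.03, -0.01], [0.06, -0.03, -0.01]]
```

Emit:
arm_command --slide '[[0, -0.0005, 0.0015], [0, -0.0005, 0.0015], [0, -0.0005, 0.0015], [0, 0, 0.0015], [0, 0, 0.0015], [0, 0, 0.0015], [0, 0, 0.0015], [0, 0, 0.0015]]' --angular '[[0.1, -0.05, 0], [0.1, -0.05, 0], [0, 0, 0], [0, 0, 0], [0, 0, 0], [0, 0, 0], [0, 0, 0], [0, 0, 0]]' --hand '[0.03, 0.03, 0.03, 0.03, 0.03, 0.03, 0.03, 0.03]'

```text
time: 8.35
tool_pos: [0.5552, 0.0897, 0.1174]
tcp_rot: [2.557, 1.822, 0.002]
wrist_force: [-3.6, -1.5, 6.9]
width: 0.523
```

Run:
```python
from h import *
plan([.5535,.091,.108],71,5)
```

```text
now 8.35 [0.5552 0.0897 0.1174] yawx 70.94 F [-3.6 -1.5  6.9] w 0.523
[[0.0001, -0.0004, 0.0019], [0.0001, -0.0004, 0.0019], [0.0001, -0.0004, 0.0019], [0.0001, -0.0004, 0.0019], [0.0001, -0.0004, 0.0019]]
[[0.03, -0.0, -0.01], [0.03, -0.0, -0.01], [0.03, -0.0, -0.01], [0.03, -0.0, -0.01], [0.03, -0.0, -0.01]]
```

Emit:
arm_command --slide '[[0, -0.0003, 0.0025], [0, -0.0003, 0.0025], [0, -0.0003, 0.0025], [0, -0.0003, 0.0025], [0, 0, 0.0025], [0, 0, 0.0025], [0, 0, 0.0025], [0, 0, 0.0025]]' --angular '[[0, 0, 0], [0, 0, 0], [0, 0, 0], [0, 0, 0], [0, 0, 0], [0, 0, 0], [0, 0, 0], [0, 0, 0]]' --hand '[0.03, 0.03, 0.03, 0.03, 0.03, 0.03, 0.03, 0.03]'

```text
time: 9.15
tool_pos: [0.5552, 0.0897, 0.1086]
tcp_rot: [2.556, 1.822, 0.003]
wrist_force: [-3.4, -2.0, 7.8]
width: 0.518
```

Run:
```python
from h import *
plan([.5535,.091,.106],71,5)
```

```text
now 9.15 [0.5552 0.0897 0.1086] yawx 70.95 F [-3.4 -2.   7.8] w 0.518
[[0.0001, -0.0004, 0.0005], [0.0001, -0.0004, 0.0005], [0.0001, -0.0004, 0.0005], [0.0001, -0.0004, 0.0005], [0.0001, -0.0004, 0.0005]]
[[0.04, 0.0, -0.01], [0.04, 0.0, -0.01], [0.04, 0.0, -0.01], [0.04, 0.0, -0.01], [0.04, 0.0, -0.01]]
```

Emit:
arm_command --slide '[[0, -0.0002, 0.002], [0, -0.0002, 0.002], [0, -0.0002, 0.002], [0, 0, 0.002], [0, 0, 0.002], [0, 0, 0.002], [0, 0, 0.002], [0, 0, 0.002]]' --angular '[[0, 0, 0], [0, 0, 0], [0, 0, 0], [0, 0, 0], [0, 0, 0], [0, 0, 0], [0, 0, 0], [0, 0, 0]]' --hand '[0.03, 0.03, 0.03, 0.03, 0.03, 0.03, 0.03, 0.03]'

```text
time: 9.95
tool_pos: [0.5553, 0.0897, 0.1085]
tcp_rot: [2.557, 1.822, 0.001]
wrist_force: [-5.7, -1.5, 11.4]
width: 0.519
```

Run:
```python
from h import *
plan([.5535,.091,.106],71,5)
```

```text
now 9.95 [0.5553 0.0897 0.1085] yawx 70.95 F [-5.7 -1.5 11.4] w 0.519
[[0.0001, -0.0004, 0.0005], [0.0001, -0.0004, 0.0005], [0.0001, -0.0004, 0.0005], [0.0001, -0.0004, 0.0005], [0.0001, -0.0004, 0.0005]]
[[0.03, 0.01, -0.01], [0.03, 0.01, -0.01], [0.03, 0.01, -0.01], [0.03, 0.01, -0.01], [0.03, 0.01, -0.01]]
```

It stopped dead at TCP z 0.1085, and 0.1088 was expected for seated. One firmer press to make sure.

Emit:
arm_command --slide '[[0, 0, 0.003], [0, 0, 0.004], [0, 0, 0.004], [0, 0, 0.004], [0, 0, 0.004], [0, 0, 0.004], [0, 0, 0.004], [0, 0, 0.004]]' --angular '[[0, 0, 0], [0, 0, 0], [0, 0, 0], [0, 0, 0], [0, 0, 0], [0, 0, 0], [0, 0, 0], [0, 0, 0]]' --hand '[0.03, 0.03, 0.03, 0.03, 0.03, 0.03, 0.03, 0.03]'

```text
time: 10.75
tool_pos: [0.5553, 0.0897, 0.1085]
tcp_rot: [2.557, 1.823, -0.002]
wrist_force: [-11.4, -1.9, 21.5]
width: 0.515
```

Run:
```python
from h import *
plan([.5535,.091,.19],71,5)
```

```text
now 10.75 [0.5553 0.0897 0.1085] yawx 70.96 F [-11.4  -1.9  21.5] w 0.515
[[0.0001, -0.0004, -0.0163], [0.0001, -0.0004, -0.0163], [0.0001, -0.0004, -0.0163], [0.0001, -0.0004, -0.0163], [0.0001, -0.0004, -0.0163]]
[[0.0, 0.02, -0.01], [0.0, 0.02, -0.01], [0.0, 0.02, -0.01], [0.0, 0.02, -0.01], [0.0, 0.02, -0.01]]
```

There was no movement at over 22 N, so the block is seated. Lifting straight up.

Emit:
arm_command --slide '[[0, 0, -0.002], [0, 0, -0.005], [0, 0, -0.01], [0, 0, -0.02], [0, 0, -0.02], [0, 0, -0.02], [0, 0, -0.01], [0, 0, 0]]' --angular '[[0, 0, 0], [0, 0, 0], [0, 0, 0], [0, 0, 0], [0, 0, 0], [0, 0, 0], [0, 0, 0], [0, 0, 0]]' --hand '[0.03, 0.03, 0.03, 0.03, 0.03, 0.03, 0.03, 0.03]'

```text
time: 11.55
tool_pos: [0.5549, 0.0901, 0.1997]
tcp_rot: [2.558, 1.823, -0.004]
wrist_force: [0.5, -0.3, -0.8]
width: 0.515
```

Run:
```python
from h import *
plan([.41,.302,.15],101.5,10,True)
s=bot.read_camera('scene')[:,:,::-1]
cv2.imwrite('pics/s4c.png',cv2.resize(s[120:280,240:420],None,fx=3.6,fy=3.6,interpolation=cv2.INTER_CUBIC))
```

```text
now 11.55 [0.5549 0.0901 0.1997] yawx 70.97 F [ 0.5 -0.3 -0.8] w 0.515
[[0.0205, -0.0177, 0.0049], [0.0203, -0.0175, 0.0049], [0.0202, -0.0172, 0.005], [0.0201, -0.017, 0.005], [0.02, -0.0167, 0.005], [0.0198, -0.0165, 0.005], [0.0197, -0.0163, 0.005], [0.0196, -0.016, 0.005], [0.0195, -0.0158, 0.005], [0.0193, -0.0156, 0.005]]
[[-0.01, 0.01, -3.05], [-0.01, 0.01, -3.05], [-0.01, 0.01, -3.05], [-0.01, 0.01, -3.05], [-0.01, 0.01, -3.05], [-0.01, 0.01, -3.05], [-0.01, 0.01, -3.05], [-0.01, 0.01, -3.05], [-0.01, 0.01, -3.05], [-0.01, 0.01, -3.05]]
```

View pics/s4c.png

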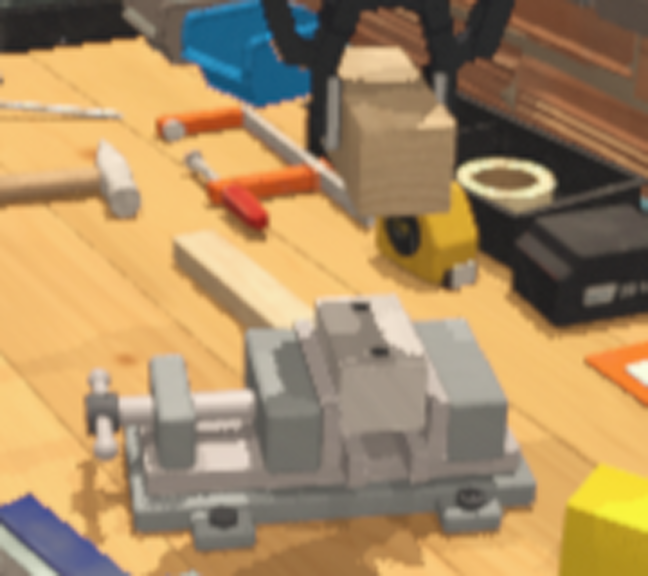

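The block top now sits lower, with its holes at (360,307) and (380,352) in the crop and its underside at the parallels. Carrying the offcut back to its place.

Emit:
arm_command --slide '[[0.0255, -0.022, 0], [0.0253, -0.022, 0], [0.0252, -0.0215, 0.003], [0.025, -0.021, 0.008], [0.025, -0.021, 0.01], [0.0247, -0.0205, 0.01], [0.0245, -0.02, 0.01], [0.024, -0.0195, 0.005]]' --angular '[[0, 0, -3.8], [0, 0, -3.8], [0, 0, -3.8], [0, 0, -3.8], [0, 0, -3.8], [0, 0, -3.8], [0, 0, -3.8], [0, 0, -3.8]]' --hand '[0.03, 0.03, 0.03, 0.03, 0.03, 0.03, 0.03, 0.03]'

```text
time: 12.4
tool_pos: [0.4023, 0.3045, 0.1419]
tcp_rot: [-1.972, -2.44, 0.021]
wrist_force: [0.1, 0.0, -2.0]
width: 0.517
```

Run:
```python
from h import *
plan([.41,.302,.035],101.5,7)
```

```text
now 12.4 [0.4023 0.3045 0.1419] yawx 102.1 F [ 0.1  0.  -2. ] w 0.517
[[-0.0005, 0.0012, 0.0153], [-0.0005, 0.0012, 0.0153], [-0.0005, 0.0012, 0.0153], [-0.0005, 0.0011, 0.0153], [-0.0005, 0.0011, 0.0153], [-0.0006, 0.0011, 0.0153], [-0.0006, 0.001, 0.0153]]
[[-0.11, 0.04, 0.09], [-0.11, 0.04, 0.09], [-0.11, 0.04, 0.09], [-0.11, 0.04, 0.09], [-0.11, 0.04, 0.09], [-0.11, 0.04, 0.09], [-0.11, 0.04, 0.09]]
```

Emit:
arm_command --slide '[[-0.0005, 0.001, 0.014], [-0.0005, 0.001, 0.015], [-0.0005, 0.001, 0.015], [-0.0005, 0.001, 0.015], [-0.0005, 0.001, 0.015], [-0.0005, 0.001, 0.011], [0, 0, 0.005], [0, 0, 0.001]]' --angular '[[-0.15, 0.05, 0], [-0.15, 0.05, 0], [-0.15, 0.05, 0], [-0.15, 0.05, 0], [-0.1, 0.05, 0], [0, 0, 0], [0, 0, 0], [0, 0, 0]]' --hand '[0.03, 0.03, 0.03, 0.03, 0.03, 0.03, 0.03, 0.03]'

```text
time: 13.2
tool_pos: [0.3966, 0.3011, 0.0369]
tcp_rot: [-1.959, -2.447, 0.028]
wrist_force: [-0.3, 0.4, -2.1]
width: 0.515
```

Run:
```python
from h import *
plan([.41,.302,.021],101.5,7)
```

```text
now 13.2 [0.3966 0.3011 0.0369] yawx 102.64 F [-0.3  0.4 -2.1] w 0.515
[[-0.0003, 0.0019, 0.0022], [-0.0003, 0.0019, 0.0022], [-0.0003, 0.0019, 0.0022], [-0.0003, 0.0019, 0.0022], [-0.0003, 0.0019, 0.0023], [-0.0003, 0.0019, 0.0023], [-0.0003, 0.0019, 0.0023]]
[[-0.15, 0.05, 0.16], [-0.15, 0.05, 0.16], [-0.15, 0.05, 0.16], [-0.15, 0.05, 0.16], [-0.15, 0.05, 0.16], [-0.15, 0.05, 0.16], [-0.15, 0.05, 0.16]]
```

Emit:
arm_command --slide '[[0, 0, 0.002], [0, 0, 0.002], [0, 0, 0.002], [0, 0, 0.002], [0, 0, 0.002], [0, 0, 0.002], [0, 0, 0.002], [0, 0, 0.0015]]' --angular '[[-0.4, 0.1, 0], [-0.4, 0.1, 0], [-0.3, 0.1, 0], [-0.3, 0, 0], [0, 0, 0], [0, 0, 0], [0, 0, 0], [0, 0, 0]]' --hand '[0.03, 0.03, 0.03, 0.03, 0.03, 0.03, 0.03, 0.03]'

```text
time: 14.0
tool_pos: [0.3986, 0.3025, 0.0228]
tcp_rot: [1.959, 2.447, 0.018]
wrist_force: [0.2, 0.3, -1.1]
width: 0.516
```

Run:
```python
from h import *
plan([.3966,.302,.021],101.5,7)
```

```text
now 14.0 [0.3986 0.3025 0.0228] yawx 102.64 F [ 0.2  0.3 -1.1] w 0.516
[[-0.0, -0.0003, 0.0003], [-0.0, -0.0003, 0.0003], [-0.0, -0.0003, 0.0003], [-0.0, -0.0003, 0.0003], [-0.0, -0.0003, 0.0003], [-0.0, -0.0003, 0.0003], [-0.0, -0.0003, 0.0003]]
[[0.11, -0.02, 0.16], [0.11, -0.02, 0.16], [0.11, -0.02, 0.16], [0.11, -0.02, 0.16], [0.11, -0.02, 0.16], [0.11, -0.02, 0.16], [0.11, -0.02, 0.16]]
```

Emit:
arm_command --slide '[[0, 0, 0.001], [0, 0, 0.001], [0, 0, 0.001], [0, 0, 0], [0, 0, 0], [0, 0, 0], [0, 0, 0], [0, 0, 0]]' --angular '[[0.3, 0, 0], [0.2, 0, 0], [0, 0, 0], [0, 0, 0], [0, 0, 0], [0, 0, 0], [0, 0, 0], [0, 0, 0]]' --hand '[0.03, 0.03, 0.03, 0.03, 0.05, 0.06, 0.075, 0.085]'

```text
time: 14.8
tool_pos: [0.3999, 0.3033, 0.0213]
tcp_rot: [1.963, 2.452, 0.008]
wrist_force: [-0.1, 0.2, 0.2]
width: 0.991
```

Emit:
arm_command --slide '[[0, 0, 0], [0, 0, 0], [0, 0, -0.01], [0, 0, -0.03], [0, 0, -0.045], [0, 0, -0.045], [0, 0, -0.045], [0, 0, -0.02]]' --angular '[[0, 0, 0], [0, 0, 0], [0, 0, 0], [0, 0, 0], [0, 0, 0], [0, 0, 0], [0, 0, 0], [0, 0, 0]]' --hand '[0.085, 0.085, 0.085, 0.085, 0.085, 0.085, 0.085, 0.085]'

```text
time: 15.6
tool_pos: [0.3957, 0.3003, 0.2214]
tcp_rot: [-1.962, -2.451, 0.008]
wrist_force: [0.9, 0.7, 0.2]
width: 0.991
```

Run:
```python
from h import *
plan([.3966,.302,.2],101.5,1)
for n in['scene','wrist']: cv2.imwrite(f'pics/{n}5.png',bot.read_camera(n)[:,:,::-1])
s=cv2.imread('pics/scene5.png')
cv2.imwrite('pics/s5c.png',cv2.resize(s[150:280,190:400],None,fx=3.8,fy=3.8,interpolation=cv2.INTER_CUBIC))
```

```text
now 15.6 [0.3957 0.3003 0.2214] yawx 102.63 F [0.9 0.7 0.2] w 0.991
[[0.0015, 0.0013, 0.0214]]
[[-0.31, 0.09, 1.13]]
```

View pics/s5c.png

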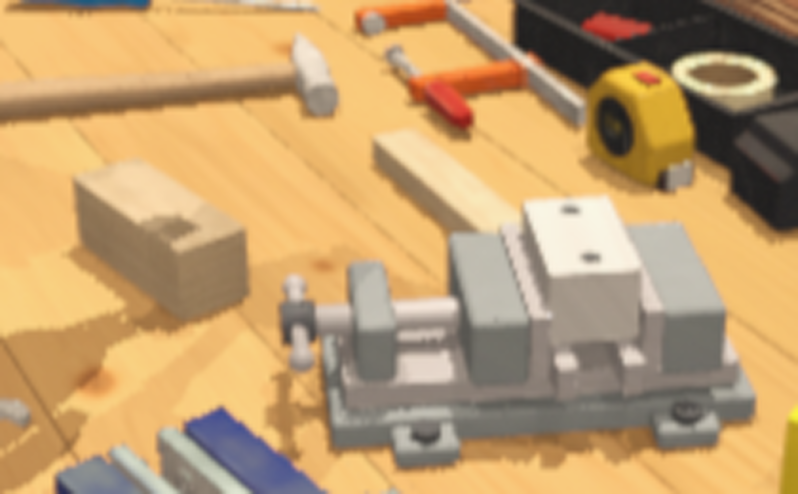

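View pics/wrist5.png

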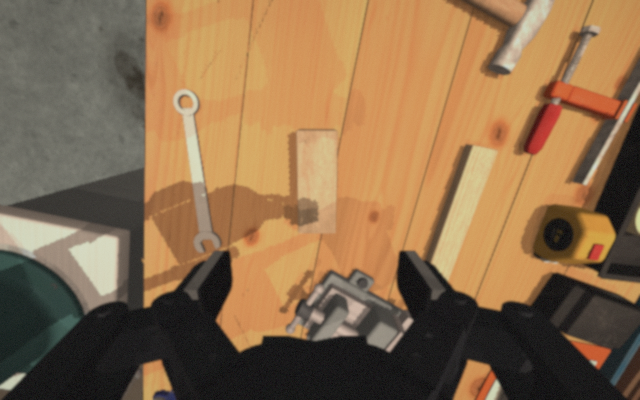

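The offcut lies flat on the worktop at crop (160,240), the block sits down on both parallels, whose ends show at (567,360) and (632,355), and the gripper is clear. A quick numerical height check before handing in.

Run:
```python
from h import *
S=bot.get_calibration('scene')
def px(p,s,o): return (np.array(p)+.5)/s-.5+np.array(o)
uv=px([(571,210),(591,257)],3.8,(190,150))
for z in(.100,.094,.088,.082):
    print(z,(cast(S,uv,z).mean(0)[:2]).round(4))
P=cast(S,px([(74,180),(143,160),(246,233),(178,252)],3.8,(190,150)),.045); print('off',P.mean(0).round(4), np.linalg.norm(P.mean(0)[:2]-[.5535,.091]).round(3))
bot.finish_job()
```

```text
0.1 [0.5419 0.073 ]
0.094 [0.5479 0.0828]
0.088 [0.554  0.0927]
0.082 [0.56   0.1025]
off [0.3975 0.2994 0.045 ] 0.26
the job is handed in; nothing more can be done
```

The block is down on both parallels, the thick offcut is back flat on the worktop clear of the vice, and the job is handed in; it gives no verdict. It took about 16 s of the 48 s allowed.

I gripped the offcut high so the fingertips stayed above the block, lined it up with the block's middle within about 2 mm, and pressed the block down with its underside.

- **Seating:** the press stopped dead at TCP z 0.1085 m, where 0.1088 was expected for a seated block. It did not move at all under about 22 N, well past the 8–10 N the block slides at.
- **Block height:** from the scene camera, the holes match their earlier position only at a top height of about 88 mm.
- **Parallels:** I checked these by eye only, not by measurement. The near-side ends of both look upright and in place.
- **Offcut:** it lies flat, 0.26 m from the block's middle and about 10 mm from where it started. The gripper is open and about 0.2 m above it.

Two small disagreements came up. The wrist and top views differed by about 2 mm on where the offcut lay. The tool also drifted up to 10 mm sideways on the descents; I corrected this wherever the position mattered.

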